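Lid and clamp a sample transport box

ROBOT

A 6-joint arm with a two-finger parallel gripper is mounted at the origin on the work surface. World frame = base frame: x ahead of the robot, y to its left, z up, the work surface at z = 0. Lengths are in mm, angles in rad, forces in N, time in s.
With the tool pointing down it reaches from about 350 to 875 mm from the base axis. Payload 15.5 kg.
Tool frame: the origin (TCP) lies midway between the tips of the shut fingers; the grasp point (between the pads) lies 19 mm behind it (r.tcp_to_grasp is the distance from the TCP to the grasp point, in mm); z points along the fingers, y is the line along which they close (so a half turn about z gives the same grasp; the last joint's range is limited). The gripper opens to 85 mm and grips with 20 to 120 N. Pads are 22 mm wide; open, the fingers measure 114 mm over their backs; the gripper's body (76 mm by 85 mm) begins 54 mm behind the grasp point. The pads swing forward as they close: fully open they stand 13 mm farther back than shut.
Start: joints at [-1.325, 0.494, 1.345, -0, 1.302, -0.096], TCP at [209.491, -588.846, 231.277] pointing down, gripper open.
Joint ranges: [-2.91, 2.91], [-0.82, 2.16], [0.22, 2.67], [-1.22, 4.37], [0.12, 2.79], [-3.08, 3.08]. Speed limits (rad/s): [1.89, 1.89, 2.57, 3.01, 3.01, 3.01].

INTERFACE

Orientations are given as a rotation vector (axis times angle).
In Python, from bench import r gives the robot as it stands.
- The arm moves only by the shell command python3 -m pendant 'ROWS' [FORCE]. ROWS is JSON, a list that holds one entry, the list of rows, each a list of 7 numbers: the finger opening in m, from 0 to 0.0854, then the shift along the tool's x, y, z in m, then the turn, a rotation vector about the tool's x, y, z in rad. In form: [[[jaw, tx, ty, tz, rx, ry, rz], ...]]. A call has 1 to 5 rows; each row is the pose to reach, as a shift and turn from the pose commanded when the call began, along the tool's axes at that moment; what a row does not reach only later rows make up. A row lasts 1/12 s, in which the tool goes at most 41.7 mm and 7.16 degrees, less where a joint would pass 70% of its speed; a pose out of reach is approached as far as the arm can. A call with a gripper value outside its range is refused whole. The fingers move at their own pace and stop on an object; FORCE is the grip in N (left out, the last holds). Time passes only in rows, so rows that repeat a pose let the fingers close. It gives the time, the measured TCP pose, the force, the opening and the grip force at its end, in the units of the state.
- r.state(): the state, without advancing time (a new reading comes with each control period).
- r.grab_frame(name): name is "scene" or "side" or "wrist"; returns the picture (420x560x3 uint8, red, green, blue); there is no depth.
- r.camera_params(name): a dict with "intrinsics" (3x3 intrinsics, pixels), "extrinsics" (4x4, takes a point from world to camera coordinates). Camera axes: x right, y down, z forward; pixel columns grow to the right and rows downward; lengths in mm; the calibration is good to about 2 mm. A picture is of the moment at which its call begins: read the wrist's pose just before it. camera_params takes no time and is no camera call; for the wrist camera it gives the pose at the moment of the call.
- r.sign_off(): hands the job in; it is judged then, once.
Trained networks look in the newest picture that a camera, given by its name, has taken for a name from the list of things; names that differ only in an ending like _2 or _b are one class to them, and where a whole thing is asked for, a point or a joint stands for the part that bears it (a point fixed in the world has none). Each returns a list of dicts, best first, with "confidence" (0 to 1); they miss things now and then, are a little off and sometimes report something else, mostly with a low value. They report only what shows in the picture. A call takes as long as a camera call. They do not tell look-alikes from the thing itself.
- r.recognise(thing, camera): "location" ([column, row] in pixels, amid what is visible of it).
- r.trace(thing, camera): "mask" (420x560 bool, what is visible of it) and "location" ([column, row] in pixels, amid what is visible of it).
- r.pinpoint(thing, camera): "location" ([column, row] in pixels: a listed point, or the origin of a listed thing).
The state is a dict: "time_s": time; "joint_positions": joint angles; "dq": joint speeds; "joint_efforts": joint torques, N m; "tcp_pos": TCP position; "orientation": TCP orientation; "wrist_force": force on the tool from outside, world axes, zero at the start; "wrist_torque": the same for the moment, N m; "gripper_width": opening from 0.0 (shut) to 1.0 (fully open); "gripper_force": force on a finger pad.
Only numpy, scipy, OpenCV 4.12 (cv2) and the standard library are available. Lean on these libraries where they do the work, as an engineer would, in place of code of your own. Each camera call takes 0.05 s, during which the arm holds its last target. There are 200 camera calls.

TASK

Close up the open sample transport box. Lift just the top blue lid off the nested pile, slip the steel tongue on its back edge under the bar of the catch behind the box and lower the lid until it lies flat on the rim all round; then hook the wire bail of the draw latch over the lid's keeper and swing the lever down, past the snap, fully against the box. Leave the rest of the pile and the other things on the bench where they are.

Things in the scene. Friction and masses are not known exactly. Their poses are not given: they have to be found in the camera images.
- lid_top: top lid of the pile: blue dished lid 120 (x) x 180 (y) x 27 mm, about 0.25 kg. Origin: centre of its underside; z up, -x to its keeper (front), +x to its tongue (back). A rim 14 mm wide (z 9 to 27) surrounds a recess 92 x 152, floor at z 12; a boss 86 x 146 (z 0 to 9) underneath fits the box mouth or the recess below. Seated: origin 91 mm above the box's, axes parallel to the box's.
- lid_mid: the same lid as lid_top (same size, origin and axes); second in the pile, 18 mm below lid_top, its rim straight below that of lid_top. It stays.
- lid_low: the same lid as lid_top (same size, origin and axes); lowest in the pile, lying on the bench. It stays.
- keeper_seat (a point): where the bail's bar sits on lid_top when hooked, at x -72, z 20 mm of the lid. The keeper is a steel lug 28 mm wide (y) on the rim's front, x -60 to -80; shelf at z 17, outer lip (x -80 to -75) up to z 23: the bar comes from above over the lip into the groove between lip and rim. Rim and keeper together make a grip 34 mm thick (one finger in the recess, one before the keeper).
- tongue_tip (a point): middle of the end of lid_top's tongue, a steel tab 60 mm wide and 6 mm thick, sticking 14 mm out of the rim's back face, at x +74, z 15 mm of the lid.
- box: off-white open transport box holding sample pots; it does not move. Body 100 (x) x 160 (y) mm, rim flange 120 x 180 whose flat top is at z 100; mouth 92 x 152. Origin: centre of the underside; z up, -x is the latch side (front), +x the catch side (back).
- rim_centre (a point): centre of the box's mouth at rim height: on the box's z axis, 100 mm above the bench.
- catch_mouth (a point): middle of the opening of the catch, a fixed steel staple behind the box's back rim, at x +66, z 107 mm of the box. Its bar spans x 65 to 75 with its underside at z 111; opening 70 mm wide. The tongue goes in below the bar from the front with the lid tilted front side up by 10 to 25 degrees, as the boss stands 9 mm below the lid's rim.
- lever_pivot (a point): axis of the latch lever: parallel to the box's y, at x -80, z 70 mm of the box.
- lever (a joint): latch lever angle; steel plate 34 mm wide, 5 thick, reaching 63 mm from its pivot, its end curled up 8 mm on the outer side. 0 = closed, hanging down along the box front; grows as it swings out to the front and up (1.57 = level, away from the box; stop 2.3). With the bail hooked it is slack down to about 1.0, then stiffens (a few N at the tip), passes dead centre at about 0.3 and snaps to 0.
- lever_tip (a point): free end of the lever, 60 mm from the pivot, middle of its width.
- bail (a joint): angle of the wire bail on the lever, about the box's y. lever + bail = 0: bail upright; positive: leaning back over the lid; -1.57: level, away from the box. Stays where left. Its pivot is on the lever, 18 mm from the lever's pivot towards the tip and 2 mm to the box side of that line. Loop of 6 mm wire: two legs, 50 mm wide over their outsides, and a cross bar; the lever passes between the legs.
- bail_bar (a point): middle of the bail's cross bar (6 mm thick, along the box's y), 57 mm from the bail's pivot; the legs can stretch by some mm against a spring of 10 N per mm.
- stain_bottle: amber bottle, 52 mm wide, 115 mm high; origin under its centre.
- reagent_jar: white jar with a blue cap, 66 mm wide, 85 mm high; origin under its centre.
- sample_pot: clear pot with a red cap, 56 mm wide, 70 mm high; origin under its centre.
- petri_stack: pile of five culture dishes, 93 mm wide, 78 mm high; origin under its centre.
- beaker: glass beaker, 76 mm wide, 90 mm high; origin under its centre.
Not all that is in view belongs to the job. What is shaped like the box but orange is not meant.

How it is judged:
By the outcome, as a careful person would: the job done as asked, in the order asked, and still so for the second after the job is handed in, with the robot touching nothing.
It also fails if it takes over 69 s, if anything falls off the work surface, if the arm or the gripper's body presses on something with over 40 N, if the wrist force passes 120 N, or if a joint passes its speed limit or range.

## Working session

There is one attempt and no reset: what is moved stays moved. The work goes in short steps, Python scripts to look and compute and a shell command to move; the robot and the scene stay as the last step left them, time stands still between calls to the robot, and variables do not carry over. Pictures are saved under pics/ and viewed, at most 10 in all, crops included, and the job is handed in when it is done.

```bash
ls; mkdir -p pics; cat > h.py <<'E'
import numpy as np, cv2
from bench import r
from scipy.spatial.transform import Rotation as R
def cam(n):
    c=r.camera_params(n); return np.array(c["intrinsics"]),np.array(c["extrinsics"])
def ray(n,px):
    K,E=cam(n); d=np.linalg.inv(K)@[px[0],px[1],1]; Rt=E[:3,:3]
    return -Rt.T@E[:3,3], Rt.T@d
def onz(n,px,z):
    o,d=ray(n,px); return o+d*(z-o[2])/d[2]
def proj(n,P):
    K,E=cam(n); p=E[:3,:3]@np.array(P)+E[:3,3]; q=K@p; return q[:2]/q[2]
def tri(obs):
    A=np.zeros((3,3)); b=np.zeros(3)
    for n,px in obs:
        o,d=ray(n,px); d=d/np.linalg.norm(d); M=np.eye(3)-np.outer(d,d); A+=M; b+=M@o
    return np.linalg.solve(A,b)
def save(n,f,crop=None,s=1):
    im=r.grab_frame(n)
    if crop: im=im[crop[1]:crop[3],crop[0]:crop[2]]
    cv2.imwrite('pics/'+f,cv2.resize(im[:,:,::-1],None,fx=s,fy=s,interpolation=cv2.INTER_CUBIC))
E
python3 - <<'E'
from h import *
a=r.grab_frame("scene");b=r.grab_frame("side")
im=np.hstack([a,b])[:,:,::-1]
cv2.imwrite('pics/a.png',a[:,:,::-1]);cv2.imwrite('pics/b.png',b[:,:,::-1])
for n in ("scene","side"):
    print(n, np.round(ray(n,(280,210))[0]),)
    for t in ("lid_top","keeper_seat","tongue_tip","rim_centre","catch_mouth","lever_pivot","lever_tip","bail_bar","box"):
        print(t,[(np.round(x["location"],1).tolist(),round(x["confidence"],2)) for x in r.pinpoint(t,n)])
print(r.state())
E
```

```text
pics
scene [1638.  431.  850.]
lid_top [([224.9, 218.1], 0.68), ([416.1, 299.5], 0.44)]
keeper_seat [([205.0, 211.0], 0.71)]
tongue_tip [([160.4, 240.0], 0.74), ([224.3, 215.2], 0.72), ([244.7, 220.9], 0.6), ([428.7, 256.3], 0.4), ([374.7, 243.4], 0.23)]
rim_centre [([352.2, 241.0], 0.93), ([306.5, 202.4], 0.74), ([245.8, 220.1], 0.5), ([173.5, 201.2], 0.26)]
catch_mouth [([373.6, 245.4], 0.97), ([333.2, 206.3], 0.83)]
lever_pivot [([290.5, 206.3], 0.63), ([324.4, 242.8], 0.58)]
lever_tip []
bail_bar [([306.2, 224.9], 0.67), ([289.0, 193.0], 0.6), ([225.7, 221.6], 0.6)]
box [([313.1, 225.5], 0.97), ([348.2, 266.1], 0.57)]
side [  4. 923. 857.]
lid_top [([311.4, 177.5], 0.58), ([294.0, 149.3], 0.5), ([209.9, 274.1], 0.38)]
keeper_seat [([323.3, 163.2], 0.81), ([293.5, 150.4], 0.54)]
tongue_tip [([301.1, 182.5], 0.59)]
rim_centre [([205.6, 240.2], 0.83), ([311.2, 223.7], 0.76)]
catch_mouth [([187.2, 256.3], 0.92), ([291.7, 233.3], 0.66)]
lever_pivot [([324.6, 215.4], 0.95), ([224.0, 233.4], 0.84)]
lever_tip [([239.0, 215.9], 0.74)]
bail_bar [([241.6, 204.9], 0.62), ([323.9, 202.5], 0.46), ([229.5, 208.4], 0.28)]
box [([209.5, 273.7], 0.94), ([223.0, 231.2], 0.68), ([309.9, 255.7], 0.67)]
{'time_s': 1.0, 'joint_positions': array([-1.32450595e+00,  4.93609170e-01,  1.34551745e+00, -1.08447456e-06,
        1.30247253e+00, -9.55018072e-02]), 'dq': array([-2.24175594e-05, -2.51228166e-04, -8.27831290e-04, -9.66411887e-04,
       -7.13179917e-04, -3.27895627e-05]), 'joint_efforts': array([ 1.62462118e-03, -8.82022476e+01, -3.84256554e+01,  1.77963875e-04,
        1.33716545e-03, -5.31972785e-05]), 'tcp_pos': array([ 209.48684445, -588.84713679,  231.26533758]), 'orientation': array([-3.09582196e+00, -5.34275741e-01,  2.40636025e-06]), 'wrist_force': array([-0.31966373, -0.69478984,  0.34873426]), 'wrist_torque': array([-0.03600641,  0.0212355 , -0.0030588 ]), 'gripper_force': 0.0, 'gripper_width': 0.994693850521778}
```

View pics/a.png

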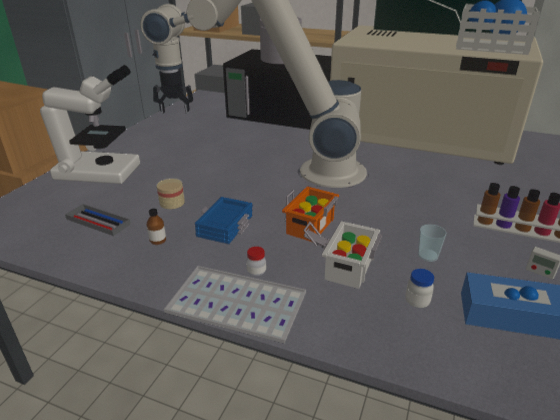

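View pics/b.png

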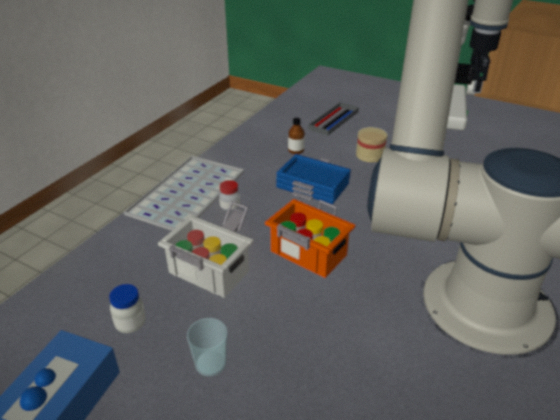

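The scene picture shows the white box at (350,253) and an orange look-alike at (311,213). The blue lid pile is at (225,218), and a blue glove/tray box that doesn't belong is at (515,303). In the side picture the white box is at (208,255), the orange one at (310,237) and the pile at (313,178). I choose the white box and the pile.

```bash
python3 - <<'E'
from h import *
for k,a,b in [("rim",(352.2,241),(205.6,240.2)),("catch",(373.6,245.4),(187.2,256.3)),("piv",(324.4,242.8),(224,233.4)),("bail",(306.2,224.9),(241.6,204.9)),("box",(348.2,266.1),(209.5,273.7)),("orim",(306.5,202.4),(311.2,223.7)),("ocatch",(333.2,206.3),(291.7,233.3)),("obail",(289,193),(323.9,202.5)),("pile",(224.9,218.1),(311.4,177.5))]:
    print(k,np.round(tri([("scene",a),("side",b)])))
s=r.state();T=R.from_rotvec(s["orientation"]).as_matrix();print(T.round(2))
K,E=cam("wrist");print(K,ray("wrist",(280,210)), E[:3,:3].round(2))
for t,c in (("stain_bottle",0),("reagent_jar",0),("sample_pot",0),("petri_stack",0),("beaker",0)):
    p=r.pinpoint(t,"scene")
    print(t,[ (np.round(onz("scene",x["location"],0)).tolist(),round(x["confidence"],2)) for x in p])
E
```

```text
rim [590. 223. 101.]
catch [592. 285. 102.]
piv [591. 146.  70.]
bail [581.  83. 115.]
box [586. 221.   3.]
orim [418.  29.  86.]
ocatch [429. 117. 105.]
obail [416. -34. 108.]
pile [ 537. -213.   40.]
[[ 0.94  0.34 -0.  ]
 [ 0.34 -0.94  0.  ]
 [-0.   -0.   -1.  ]]
[[372.14690686   0.         283.54550401]
 [  0.         372.14690686 212.77982424]
 [  0.           0.           1.        ]] (array([ 282.49457307, -564.11943356,  374.95275677]), array([-0.28034526, -0.09035191, -0.9557142 ])) [[ 0.33 -0.94  0.  ]
 [-0.9  -0.32  0.3 ]
 [-0.28 -0.1  -0.95]]
stain_bottle [([679.0, -371.0, 0.0], 0.91), ([501.0, 113.0, 0.0], 0.34)]
reagent_jar [([669.0, 423.0, 0.0], 0.64)]
sample_pot [([691.0, -29.0, 0.0], 0.83)]
petri_stack [([451.0, 430.0, 0.0], 0.6), ([462.0, -468.0, 0.0], 0.57)]
beaker [([432.0, 421.0, 0.0], 0.61)]
```

```bash
cat >> h.py <<'E'
def rel(p,Rm,s=None):
    s=s or r.state(); T=R.from_rotvec(s["orientation"]).as_matrix()
    return np.round(T.T@(np.array(p)-s["tcp_pos"])/1000,4), np.round(R.from_matrix(T.T@Rm).as_rotvec(),4)
E
python3 -m pendant '[[[0.0854,0.175,-0.097,0,0,0,0],[0.0854,0.175,-0.097,0,0,0,0],[0.0854,0.175,-0.097,0,0,0,0],[0.0854,0.175,-0.097,0,0,0,0],[0.0854,0.175,-0.097,0,0,0,0]]]'
python3 -m pendant '[[[0.0854,0.175,-0.097,0,0,0,0],[0.0854,0.175,-0.097,0,0,0,0],[0.0854,0.175,-0.097,0,0,0,0],[0.0854,0.175,-0.097,0,0,0,0],[0.0854,0.175,-0.097,0,0,0,0]]]'
python3 -m pendant '[[[0.0854,0.08,-0.045,0,0,0,0],[0.0854,0.08,-0.045,0,0,0,0],[0.0854,0.08,-0.045,0,0,0,0],[0.0854,0.08,-0.045,0,0,0,0]]]'
python3 - <<'E'
from h import *
s=r.state();print(s["tcp_pos"],s["time_s"])
save("wrist","c.png")
for t in ("lid_top","lid_mid","keeper_seat","tongue_tip"):
    for x in r.pinpoint(t,"wrist"): print(t,np.round(x["location"],1),round(x["confidence"],2),onz("wrist",x["location"],{"keeper_seat":56,"tongue_tip":51}.get(t,36)).round(1))
E
```

```text
time_s: 1.67
tcp_pos: [343.2, -436.5, 231.4]
orientation: [-3.095, -0.535, -0.0]
wrist_force: [1.2, -0.5, -0.4]
gripper_width: 1.003
gripper_force: 0.0
time_s: 2.08
tcp_pos: [475.7, -286.4, 231.5]
orientation: [3.096, 0.535, 0.001]
wrist_force: [0.4, -0.6, 0.2]
gripper_width: 1.001
gripper_force: 0.0
time_s: 2.42
tcp_pos: [536.1, -217.2, 231.2]
orientation: [-3.095, -0.54, -0.001]
wrist_force: [-0.1, -0.1, -0.9]
gripper_width: 1.003
gripper_force: 0.0
[ 536.1015129  -217.24940721  231.2005278 ] 2.4167
lid_top [278.5 185.9] 0.75 [ 529.6 -217.8   36. ]
keeper_seat [355.  215.7] 0.7 [ 530.7 -291.4   56. ]
tongue_tip [201.  163.8] 0.56 [ 528.6 -147.2   51. ]
```

View pics/c.png

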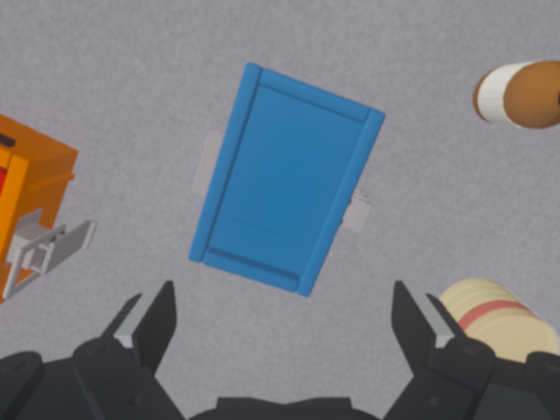

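Wrist picture: the blue pile is at (285,180), with the keeper lug at (357,212) facing world −y and the tongue at (208,163). The orange look-alike's latch is at the left edge.

```bash
python3 - <<'E'
from h import *
P=[onz("wrist",p,63) for p in ((250,64),(384,113),(308,296),(191,260))]
print(np.round(P,1)); 
e=P[2]-P[1];print(np.degrees(np.arctan2(e[1],e[0])));e=P[3]-P[0];print(np.degrees(np.arctan2(e[1],e[0])));e=P[0]-P[1];print(np.degrees(np.arctan2(e[1],e[0])));print(np.mean(P,0))
D=np.diag([1,-1,-1.])
print(rel((531,-281,130),D))
E
```

```text
[[ 619.9 -163.9   63. ]
 [ 621.  -277.6   63. ]
 [ 443.7 -278.5   63. ]
 [ 442.8 -164.4   63. ]]
-179.7123681160529
-179.82993230240916
90.52075549238614
[ 531.83693841 -221.10254376   63.        ]
(array([-0.0227,  0.056 ,  0.1013]), array([1.000e-04, 2.000e-04, 3.403e-01]))
```

```bash
python3 -m pendant '[[[0.0854,-0.023,0.057,0.1,0,0,0.335],[0.0854,-0.023,0.057,0.1,0,0,0.335],[0.0854,-0.023,0.057,0.1,0,0,0.335],[0.0854,-0.023,0.057,0.1,0,0,0.335],[0.0854,-0.023,0.057,0.1,0,0,0.335]]]'
python3 - <<'E'
from h import *
s=r.state();print(s["tcp_pos"],s["time_s"])
save("wrist","d.png")
for t in ("lid_top","keeper_seat"):
    for x in r.pinpoint(t,"wrist"): print(t,np.round(x["location"],1),round(x["confidence"],2),onz("wrist",x["location"],{"keeper_seat":56,"tongue_tip":51}.get(t,36)).round(1))
E
```

```text
time_s: 3.08
tcp_pos: [530.4, -282.0, 130.0]
orientation: [-3.14, -0.008, 0.004]
wrist_force: [0.4, -0.1, 0.7]
gripper_width: 0.997
gripper_force: 0.0
[ 530.37916862 -282.01711192  129.99849435] 3.0833
lid_top [185.7 212.6] 0.89 [ 533.4 -216.6   36. ]
keeper_seat [288.9 220.2] 0.65 [ 535.5 -285.8   56. ]
```

View pics/d.png

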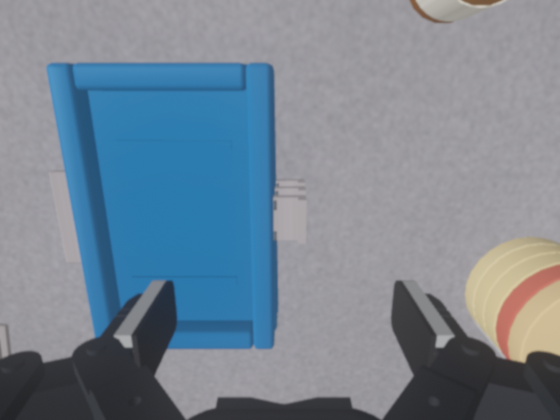

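The crop shows the keeper of the top lid at (290,218), its lip at column 306 and the rim's front edge at column 274. The recess inner edge is at 248, and the lids below line up with it.

```bash
python3 - <<'E'
from h import *
for p,z in (((306,218),59),((274,213),62),((248,213),62),((272,64),63),((272,348),63),((75,90),63)): print(p,onz("wrist",p,z).round(1))
D=np.diag([1,-1,-1.])
print(rel((531,-283,50.5),D))
for t in ("lid_top","keeper_seat","tongue_tip"): 
    for x in r.pinpoint(t,"scene"): print(t,x["location"],x["confidence"])
E
```

```text
(306, 218) [ 538.  -296.3   59. ]
(274, 213) [ 542.  -276.7   62. ]
(248, 213) [ 541.9 -261.    62. ]
(272, 64) [ 625.8 -275.6   63. ]
(272, 348) [ 446.2 -275.3   63. ]
(75, 90) [ 611.7 -168.4   63. ]
(array([-0.0015,  0.0017,  0.0822]), array([ 0.001 , -0.0017,  0.0079]))
lid_top [224.9, 218.1] 0.68
lid_top [416.1, 299.5] 0.44
keeper_seat [205.0, 211.0] 0.71
tongue_tip [160.4, 240.0] 0.74
tongue_tip [224.3, 215.2] 0.72
tongue_tip [244.7, 220.9] 0.6
tongue_tip [428.7, 256.3] 0.4
tongue_tip [374.7, 243.4] 0.23
```

```bash
python3 -m pendant '[[[0.0854,0.0045,-0.0025,0.04,0,0,0],[0.0854,0.0045,-0.0025,0.07,0,0,0],[0.0854,0.0045,-0.0025,0.079,0,0,0],[0.0854,0.0045,-0.0025,0.079,0,0,0]]]'
python3 -m pendant '[[[0.03,0,0,0,0,0,0],[0.03,0,0,0,0,0,0],[0.03,0,0,0,0,0,0],[0.03,0,0,0,0,0,0],[0.02,0,0,0,0,0,0]]]' 100
python3 -m pendant '[[[0.02,0,0,0,0,0,0],[0.02,0,0,0,0,0,0],[0.02,0,0,0,0,0,0]]]'
```

```text
time_s: 3.72
tcp_pos: [535.4, -277.5, 50.8]
orientation: [-3.14, -0.012, 0.005]
wrist_force: [-0.1, -0.3, 0.8]
gripper_width: 0.998
gripper_force: 0.0
time_s: 4.13
tcp_pos: [537.0, -278.9, 53.9]
orientation: [3.14, 0.011, 0.003]
wrist_force: [-3.9, 5.0, 17.5]
gripper_width: 0.355
gripper_force: 97.9
time_s: 4.38
tcp_pos: [537.0, -278.8, 54.0]
orientation: [3.14, 0.011, 0.003]
wrist_force: [-2.6, 1.3, 17.7]
gripper_width: 0.355
gripper_force: 97.7
```

```bash
python3 -m pendant '[[[0.02,0,0,-0.006,0,0,0],[0.02,0,0,-0.012,0,0,0],[0.02,0,0,-0.02,0,0,0],[0.02,0,0,-0.03,0,0,0],[0.02,0,0,-0.04,0,0,0]]]'
python3 -m pendant '[[[0.02,0,0,-0.03,0,0,0],[0.02,0,0,-0.06,0,0,0],[0.02,0,0,-0.09,0,0,0],[0.02,0,0,-0.11,0,0,0],[0.02,0,0,-0.11,0,0,0]]]'
python3 - <<'E'
from h import *
a=r.grab_frame("wrist");b=r.grab_frame("side")[60:270,150:430]
b=cv2.resize(b,(560,420),interpolation=cv2.INTER_CUBIC)
cv2.imwrite('pics/e.png',cv2.resize(np.hstack([a,b]),(800,300))[:,:,::-1])
for t in ("keeper_seat","tongue_tip","lid_top"):
    for n in ("wrist","scene","side"): print(t,n,[(np.round(x["location"],1).tolist(),round(x["confidence"],2)) for x in r.pinpoint(t,n)])
E
```

```text
time_s: 4.8
tcp_pos: [536.4, -278.4, 93.4]
orientation: [3.142, 0.011, 0.0]
wrist_force: [-0.9, 0.9, -2.7]
gripper_width: 0.356
gripper_force: 99.3
time_s: 5.22
tcp_pos: [538.2, -279.5, 207.7]
orientation: [3.137, 0.011, 0.01]
wrist_force: [0.4, -1.7, -1.2]
gripper_width: 0.352
gripper_force: 99.7
keeper_seat wrist [([305.4, 292.5], 0.73)]
keeper_seat scene [([205.0, 211.0], 0.71)]
keeper_seat side [([329.0, 114.1], 0.83)]
tongue_tip wrist []
tongue_tip scene [([160.4, 240.0], 0.74), ([224.3, 215.2], 0.72), ([244.7, 220.9], 0.6), ([428.7, 256.3], 0.4), ([374.7, 243.4], 0.23)]
tongue_tip side [([304.1, 134.6], 0.7), ([293.7, 149.7], 0.15)]
lid_top wrist [([151.5, 272.3], 0.59)]
lid_top scene [([224.9, 218.1], 0.68), ([416.1, 299.5], 0.44)]
lid_top side [([313.5, 129.1], 0.7)]
```

View pics/e.png

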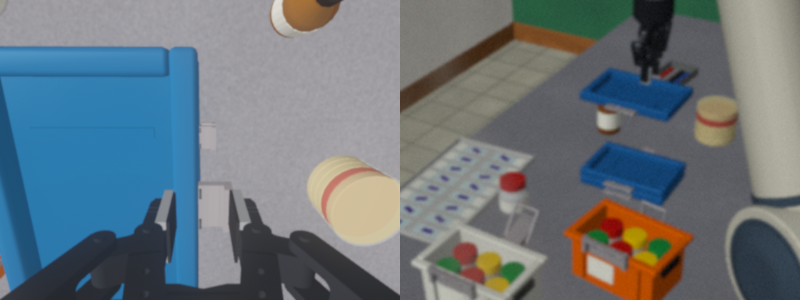

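One lid has been lifted and the pile stays put (side view, right half). The keeper is between the fingers at (215,205). Next I go past the box, so the wrist camera sees it beside the lid.

```bash

python3 -m pendant '[[[0.02,0.001,-0.03,-0.008,0,0,0],[0.02,0.003,-0.07,-0.016,0,0,0],[0.02,0.004,-0.11,-0.025,0,0,0],[0.02,0.006,-0.15,-0.034,0,0,0],[0.02,0.008,-0.19,-0.042,0,0,0]]]'
python3 -m pendant '[[[0.02,0.002,-0.04,0,0,0,0],[0.02,0.003,-0.08,0,0,0,0],[0.02,0.004,-0.12,0,0,0,0],[0.02,0.006,-0.16,0,0,0,0],[0.02,0.008,-0.2,0,0,0,0]]]'
python3 -m pendant '[[[0.02,0.002,-0.04,0,0,0,0],[0.02,0.003,-0.08,0,0,0,0],[0.02,0.004,-0.12,0,0,0,0],[0.02,0.005,-0.16,0,0,0,0],[0.02,0.006,-0.19,0,0,0,0]]]'
python3 -m pendant '[[[0.02,0,-0.02,0,0,0,0],[0.02,0,-0.028,0,0,0,0],[0.02,0,-0.028,0,0,0,0],[0.02,0,-0.028,0,0,0,0]]]'
python3 - <<'E'
from h import *
s=r.state();print(s["tcp_pos"],s["orientation"],s["time_s"])
save("wrist","f.png")
for t,z in (("rim_centre",100),("catch_mouth",107),("lever_pivot",70),("keeper_seat",200)):
    for x in r.pinpoint(t,"wrist"): print(t,np.round(x["location"],1),round(x["confidence"],2),onz("wrist",x["location"],z).round(1))
E
```

```text
time_s: 6.18
tcp_pos: [542.8, -86.7, 244.7]
orientation: [-3.142, -0.01, -0.0]
wrist_force: [2.1, -0.5, -2.2]
gripper_width: 0.353
gripper_force: 99.9
time_s: 6.6
tcp_pos: [549.4, 113.6, 244.3]
orientation: [3.142, 0.011, -0.0]
wrist_force: [0.3, -0.2, -1.6]
gripper_width: 0.351
gripper_force: 99.9
time_s: 7.02
tcp_pos: [553.8, 304.9, 244.1]
orientation: [-3.141, -0.013, 0.0]
wrist_force: [-0.3, 0.1, -1.8]
gripper_width: 0.35
gripper_force: 99.9
time_s: 7.35
tcp_pos: [554.2, 329.3, 243.9]
orientation: [3.141, 0.011, -0.001]
wrist_force: [-0.3, -0.0, -2.4]
gripper_width: 0.352
gripper_force: 99.9
[554.15457967 329.25286917 243.94097816] [ 3.14096083e+00  1.13876334e-02 -7.81202368e-04] 7.35
rim_centre [422.  155.6] 0.65 [587.8 220.1 100. ]
catch_mouth [337.2 151.4] 0.94 [591.8 286.9 107. ]
catch_mouth [528.9 339.1] 0.67 [426.6 108.6 107. ]
lever_pivot [502.  148.7] 0.57 [589.5 141.5  70. ]
keeper_seat [301.7 291.1] 0.87 [526.  316.9 200. ]
keeper_seat [420.1 155.1] 0.41 [603.5 258.6 200. ]
```

View pics/f.png

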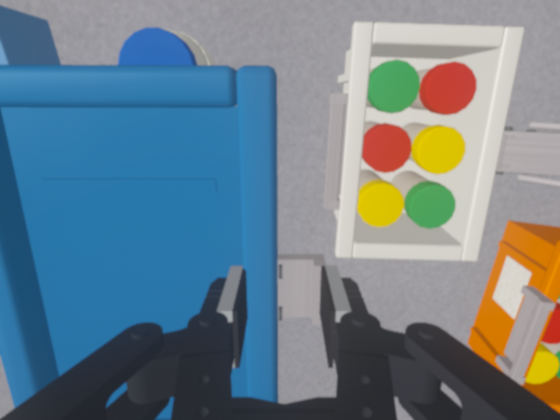

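The wrist picture shows the box rim corners at about (355,22), (522,28), (477,261) and (336,257), with the catch bar at (336,150). The latch lies at (530,150), and the lid is held by its keeper at (300,290).

```bash
python3 - <<'E'
from h import *
P=[onz("wrist",p,100) for p in ((355,23),(521,29),(477,260),(337,257))]
print(np.round(P,1),np.mean(P,0).round(1))
ang=lambda a,b:np.degrees(np.arctan2(*(b-a)[1::-1]))
print(ang(P[1],P[0]),ang(P[2],P[3]),ang(P[0],P[3]),ang(P[1],P[2]))
print("catch bar ends",onz("wrist",(338,95),114).round(1),onz("wrist",(328,208),114).round(1))
z=244-54+36+27-.0
for p in ((275,66),(275,415),(248,100),(320,262),(322,317)): print(p,onz("wrist",p,z-(4 if p[0]>300 else 0)).round(1))
r.grab_frame("scene");r.grab_frame("side")
for t in ("rim_centre","catch_mouth","lever_pivot","lever_tip","bail_bar","tongue_tip","keeper_seat"):
    for n in ("scene","side"): print(t,n,[(np.round(x["location"],1).tolist(),round(x["confidence"],2)) for x in r.pinpoint(t,n)])
E
```

```text
[[680.4 278.  100. ]
 [677.2 161.1 100. ]
 [499.9 163.3 100. ]
 [502.1 281.9 100. ]] [589.9 221.1 100. ]
88.44445454663331 88.94743702000875 178.737953743316 179.28664018366183
catch bar ends [632.3 289.5 114. ] [549.4 293.1 114. ]
(275, 66) [641.4 330.8 253. ]
(275, 415) [491.8 331.  253. ]
(248, 100) [630.3 340.2 253. ]
(320, 262) [567.  312.6 249. ]
(322, 317) [541.1 310.8 249. ]
rim_centre scene [([309.4, 203.4], 0.78), ([351.5, 242.2], 0.74)]
rim_centre side [([307.6, 222.0], 0.93), ([200.9, 242.7], 0.74), ([212.8, 361.4], 0.56)]
catch_mouth scene [([374.2, 241.0], 0.78), ([330.8, 205.5], 0.65), ([170.8, 202.5], 0.33)]
catch_mouth side [([188.2, 257.0], 0.85), ([290.8, 234.7], 0.8)]
lever_pivot scene [([288.3, 204.2], 0.82), ([323.4, 245.6], 0.78), ([304.8, 233.4], 0.33)]
lever_pivot side [([325.1, 215.9], 0.78)]
lever_tip scene []
lever_tip side [([239.3, 213.9], 0.75), ([208.7, 272.1], 0.47)]
bail_bar scene [([288.4, 194.6], 0.55), ([307.8, 224.9], 0.53)]
bail_bar side [([326.3, 204.5], 0.49), ([239.3, 205.5], 0.45)]
tongue_tip scene []
tongue_tip side [([132.7, 261.7], 0.66)]
keeper_seat scene [([400.2, 198.1], 0.78), ([227.7, 228.7], 0.7)]
keeper_seat side [([184.7, 222.6], 0.87)]
```

```bash
cat >> h.py <<'E'
BX=np.array([590.,221.,0]); BYAW=np.radians(88.85)
G=np.array([-62.3,-1,18.]); M=np.array([[0,-1,0],[-1,0,0],[0,0,-1.]])
def boxR(): return R.from_euler('z',BYAW).as_matrix()
def inbox(p): return boxR().T@(np.array(p)-BX)
def lidpose(th,px=60,pz=100):
    "lid tilted th deg front up; lid point (60,0,9) at box (px,0,pz) -> TCP,R"
    Rl=R.from_euler('y',th,degrees=True).as_matrix()
    o=np.array([px,0,pz])-Rl@[60,0,9.]
    return BX+boxR()@(o+Rl@G), boxR()@Rl@M
E
python3 - <<'E'
from h import *
s=r.state();T=R.from_rotvec(s["orientation"]).as_matrix();t=s["tcp_pos"]
for th in (0,5,-5):
    # lid sagging th about grip
    Rl=T@M.T@R.from_euler('y',th,degrees=True).as_matrix()
    o=t-Rl@G
    print(th,[proj("side",o+Rl@np.array(p)).round(1).tolist() for p in ((74,0,15),(-72,0,20))], [proj("scene",o+Rl@np.array(p)).round(1).tolist() for p in ((74,0,15),(-72,0,20))])
for a in ((0,45,170),(12,40,135),(12,47,105),(12,61,101),(0,60,100)): p,Rm=lidpose(*a); print(a,p.round(1),rel(p,Rm))
# latch
for n,px in (("side",(239.3,214.5)),("side",(240.5,205.2)),("scene",(307,224.9))):
    o,d=ray(n,px); # intersect plane box y=0
    nb=boxR()[:,1]; k=nb@(BX-o)/(nb@d); print(n,px,inbox(o+k*d).round(1))
E
```

```text
0 [[133.5, 264.3], [184.6, 217.3]] [[453.4, 208.5], [395.8, 196.4]]
5 [[134.9, 269.1], [184.5, 217.0]] [[452.2, 212.4], [396.0, 196.1]]
-5 [[132.4, 259.1], [184.7, 217.6]] [[454.3, 204.4], [395.8, 196.6]]
(0, 45, 170) [589.4 143.7 179. ] (array([0.0339, 0.1863, 0.0653]), array([-0.    ,  0.    ,  0.0269]))
(12, 40, 135) [589.4 143.2 169.2] (array([0.0339, 0.1867, 0.075 ]), array([-0.2094, -0.0028,  0.0268]))
(12, 47, 105) [589.6 150.2 139.2] (array([0.0341, 0.1797, 0.105 ]), array([-0.2094, -0.0028,  0.0268]))
(12, 61, 101) [589.9 164.2 135.2] (array([0.0344, 0.1658, 0.109 ]), array([-0.2094, -0.0028,  0.0268]))
(0, 60, 100) [589.7 158.7 109. ] (array([0.0343, 0.1713, 0.1353]), array([-0.    ,  0.    ,  0.0269]))
side (239.3, 214.5) [-134.3    0.    85.7]
side (240.5, 205.2) [-141.5    0.   109.5]
scene (307, 224.9) [-133.7    0.   119.4]
```

```bash

python3 -m pendant '[[[0.02,0.008,0.04,0,0,0,0.027],[0.02,0.015,0.08,0,0,0,0.027],[0.02,0.023,0.12,0,-0.05,-0.001,0.027],[0.02,0.03,0.155,0,-0.13,-0.002,0.027],[0.02,0.034,0.187,0.01,-0.209,-0.003,0.027]]]'
python3 -m pendant '[[[0.02,0,0,0,0,0,0],[0.02,0,0,0,0,0,0]]]'
python3 - <<'E'
from h import *
r.grab_frame("side");r.grab_frame("scene");s=r.state()
for a in ((12,40,135),(12,47,105),(12,61,101)): p,Rm=lidpose(*a); print(a,p.round(1),rel(p,Rm))
T=R.from_rotvec(s["orientation"]).as_matrix();t=s["tcp_pos"]
for n in ("side","scene"):
  for th in (0,5):
    Rl=T@M.T@R.from_euler('y',th,degrees=True).as_matrix();o=t-Rl@G
    print(n,th,[proj(n,o+Rl@np.array(p)).round(1).tolist() for p in ((74,0,15),(-72,0,20))])
  for q in ("tongue_tip","keeper_seat"): print(q,[(np.round(x["location"],1).tolist(),round(x["confidence"],2)) for x in r.pinpoint(q,n)])
E
```

```text
time_s: 8.82
tcp_pos: [591.3, 140.3, 236.5]
orientation: [2.93, -0.033, 0.002]
wrist_force: [0.3, 0.6, -2.3]
gripper_width: 0.352
gripper_force: 100.0
time_s: 8.98
tcp_pos: [589.4, 142.5, 233.6]
orientation: [2.933, -0.031, -0.005]
wrist_force: [0.1, -0.1, -0.9]
gripper_width: 0.352
gripper_force: 100.2
(12, 40, 135) [589.4 143.2 169.2] (array([-0.0002, -0.013 ,  0.0639]), array([-0.0019, -0.0001, -0.0001]))
(12, 47, 105) [589.6 150.2 139.2] (array([-0.0002, -0.026 ,  0.0918]), array([-0.0019, -0.0001, -0.0001]))
(12, 61, 101) [589.9 164.2 135.2] (array([-0.0002, -0.0405,  0.0929]), array([-0.0019, -0.0001, -0.0001]))
side 0 [[185.2, 217.0], [224.0, 170.9]]
side 5 [[186.7, 220.6], [223.9, 170.7]]
tongue_tip [([185.4, 217.2], 0.69)]
keeper_seat [([206.8, 198.1], 0.74), ([224.4, 172.1], 0.59)]
scene 0 [[374.7, 213.9], [324.5, 192.2]]
scene 5 [[373.0, 217.3], [324.7, 192.0]]
tongue_tip [([374.8, 216.5], 0.88)]
keeper_seat [([322.6, 190.0], 0.68)]
```

```bash

python3 -m pendant '[[[0.02,0,-0.007,0.03,0,0,0],[0.02,0,-0.013,0.06,0,0,0],[0.02,0,-0.018,0.078,0,0,0],[0.02,0,-0.022,0.086,0,0,0],[0.02,0,-0.022,0.086,0,0,0]]]'
python3 - <<'E'
from h import *
s=r.state()
a=r.grab_frame("side")[180:290,150:290];b=r.grab_frame("scene")[180:290,300:440]
cv2.imwrite('pics/g.png',cv2.resize(np.hstack([a,b]),(800,314),interpolation=cv2.INTER_CUBIC)[:,:,::-1])
for n in ("side","scene"):
  for q in ("tongue_tip","catch_mouth"): print(n,q,[(np.round(x["location"],1).tolist(),round(x["confidence"],2)) for x in r.pinpoint(q,n)])
for a in ((12,46,106),(12,47,104.5),(12,61,101)): p,Rm=lidpose(*a); print(a,p.round(1),rel(p,Rm))
E
```

```text
time_s: 9.7
tcp_pos: [588.8, 147.1, 144.1]
orientation: [2.932, -0.029, -0.007]
wrist_force: [0.0, 0.2, -1.6]
gripper_width: 0.352
gripper_force: 100.2
side tongue_tip [([190.4, 247.5], 0.7)]
side catch_mouth [([188.2, 256.8], 0.82), ([294.2, 232.4], 0.55)]
scene tongue_tip [([373.2, 241.5], 0.61)]
scene catch_mouth [([330.4, 203.4], 0.76), ([372.8, 244.5], 0.59)]
(12, 46, 106) [589.6 149.2 140.2] (array([-0.0008, -0.0038,  0.006 ]), array([-0.001 , -0.0018, -0.0006]))
(12, 47, 104.5) [589.6 150.2 138.7] (array([-0.0008, -0.005 ,  0.0073]), array([-0.001 , -0.0018, -0.0006]))
(12, 61, 101) [589.9 164.2 135.2] (array([-0.0008, -0.0195,  0.0078]), array([-0.001 , -0.0018, -0.0006]))
```

View pics/g.png

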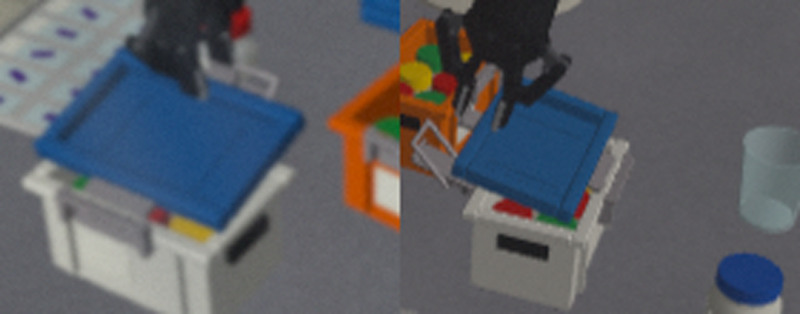

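The picture shows the lid tilted front-up over the white box, with its tongue just before and above the catch: (130,235) in the left crop, (605,170) in the right. I insert it now.

```bash

python3 -m pendant '[[[0.02,0.0005,-0.003,0.004,0,0,0],[0.02,0.001,-0.005,0.0072,0,0,0],[0.02,0.001,-0.005,0.0072,0,0,0]]]'
python3 -m pendant '[[[0.02,0,-0.004,0.0002,0,0,0],[0.02,0,-0.008,0.0003,0,0,0],[0.02,0,-0.012,0.0004,0,0,0],[0.02,0,-0.0145,0.0005,0,0,0],[0.02,0,-0.0145,0.0005,0,0,0]]]'
python3 - <<'E'
from h import *
s=r.state();T=R.from_rotvec(s["orientation"]).as_matrix();Rl=T@M.T;o=s["tcp_pos"]-Rl@G
print("tip in box",inbox(o+Rl@[74,0,15.]).round(1),"pivot",inbox(o+Rl@[60,0,9.]).round(1),s["wrist_force"])
for a in ((12,61,101),(8,60.5,100.5),(4,60.2,100.2),(0,60,100)): p,Rm=lidpose(*a); print(a,p.round(1),rel(p,Rm))
E
```

```text
time_s: 10.25
tcp_pos: [590.5, 150.2, 136.9]
orientation: [2.932, -0.029, -0.004]
wrist_force: [-0.3, 0.4, -2.1]
gripper_width: 0.355
gripper_force: 100.2
time_s: 10.67
tcp_pos: [590.9, 164.3, 133.9]
orientation: [2.932, -0.029, -0.004]
wrist_force: [-0.4, -2.5, -0.7]
gripper_width: 0.354
gripper_force: 100.0
tip in box [ 76.   -1.  102.6] pivot [61.1 -1.  99.6] [-0.43080642 -2.47424232 -0.74905705]
(12, 61, 101) [589.9 164.2 135.2] (array([-0.0011,  0.0004, -0.0013]), array([0.0003, 0.0003, 0.0003]))
(8, 60.5, 100.5) [589.8 161.6 126.4] (array([-0.0011,  0.0011,  0.0079]), array([0.0701, 0.0003, 0.0003]))
(4, 60.2, 100.2) [589.8 159.8 117.7] (array([-0.0011,  0.001 ,  0.0168]), array([0.14  , 0.0003, 0.0003]))
(0, 60, 100) [589.7 158.7 109. ] (array([-0.0011,  0.0003,  0.0255]), array([0.2098, 0.0003, 0.0003]))
```

```bash

python3 -m pendant '[[[0.02,-0.0005,0.0007,0.003,0.035,0,0],[0.02,-0.001,0.001,0.0079,0.07,0,0],[0.02,-0.001,0.001,0.0123,0.105,0,0],[0.02,-0.001,0.001,0.0168,0.14,0,0],[0.02,-0.001,0.001,0.0168,0.14,0,0]]]'
python3 - <<'E'
from h import *
s=r.state();T=R.from_rotvec(s["orientation"]).as_matrix();Rl=T@M.T;o=s["tcp_pos"]-Rl@G
print("tip in box",inbox(o+Rl@[74,0,15.]).round(1),"pivot",inbox(o+Rl@[60,0,9.]).round(1),s["wrist_force"])
for a in ((2,60,100.1),(0,60,100)): p,Rm=lidpose(*a); print(a,p.round(1),rel(p,Rm))
E
```

```text
time_s: 11.08
tcp_pos: [589.6, 158.8, 117.3]
orientation: [3.074, -0.033, -0.003]
wrist_force: [0.2, -0.2, -2.8]
gripper_width: 0.35
gripper_force: 100.6
tip in box [ 73.6  -0.  105.1] pivot [ 59.2  -0.  100. ] [ 0.20230976 -0.20717563 -2.81292317]
(2, 60, 100.1) [589.8 159.1 113.4] (array([ 0.0001, -0.0005,  0.0039]), array([ 0.0327,  0.0011, -0.0013]))
(0, 60, 100) [589.7 158.7 109. ] (array([ 0.0002, -0.0005,  0.0082]), array([ 0.0676,  0.0011, -0.0013]))
```

```bash

python3 -m pendant '[[[0.02,0,-0.0005,0.002,0.016,0,0],[0.02,0,-0.0005,0.004,0.033,0,0],[0.02,0,-0.0005,0.006,0.05,0,0],[0.02,0,-0.0005,0.0082,0.068,0,0],[0.02,0,-0.0005,0.0085,0.068,0,0]]]'
python3 - <<'E'
from h import *
s=r.state();T=R.from_rotvec(s["orientation"]).as_matrix();Rl=T@M.T;o=s["tcp_pos"]-Rl@G
print("o",inbox(o).round(1),"tip in box",inbox(o+Rl@[74,0,15.]).round(1),s["wrist_force"],R.from_matrix(boxR().T@Rl).as_rotvec(degrees=True).round(2))
save("side","h.png",(140,170,300,290),5)
E
```

```text
time_s: 11.5
tcp_pos: [590.0, 159.6, 109.3]
orientation: [-3.14, 0.033, -0.0]
wrist_force: [-0.9, 1.9, 2.2]
gripper_width: 0.351
gripper_force: 101.2
o [ 0.9 -0.3 91.4] tip in box [ 74.9  -0.3 106.4] [-0.86515791  1.92623456  2.15193407] [-0.   -0.07 -0.04]
```

View pics/h.png

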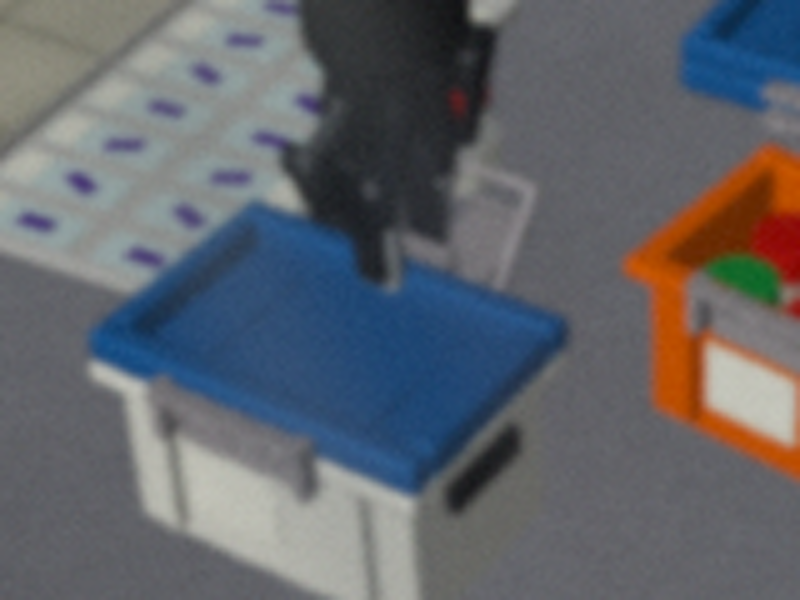

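The lid lies on the rim all round with the catch bar over the back edge (235,430). The bail stands ahead of the fingers at (500,230). I press lightly, open partway and rise.

```bash

python3 -m pendant '[[[0.02,0,0,0.002,0,0,0],[0.02,0,0,0.002,0,0,0]]]'
python3 -m pendant '[[[0.058,0,0,-0.001,0,0,0],[0.058,0,0,-0.001,0,0,0],[0.058,0,0,-0.001,0,0,0],[0.058,0,0,-0.001,0,0,0]]]' 40
python3 -m pendant '[[[0.058,0,0,-0.02,0,0,0],[0.058,0,0,-0.05,0,0,0],[0.058,0,0,-0.09,0,0,0],[0.058,0,0,-0.13,0,0,0],[0.058,0,0,-0.14,0,0,0]]]'
python3 -m pendant '[[[0.058,-0.03,0.03,-0.01,0,0,0],[0.058,-0.03,0.06,-0.01,0,0,0],[0.058,-0.03,0.06,-0.01,0,0,0],[0.058,-0.03,0.06,-0.01,0,0,0]]]'
python3 - <<'E'
from h import *
s=r.state();print(s["tcp_pos"])
a=r.grab_frame("wrist");cv2.imwrite('pics/i.png',a[:,:,::-1]);b=r.grab_frame("side");c=r.grab_frame("scene")
nb=boxR()[:,1]
for n in ("wrist","side","scene"):
  for q in ("lid_top","keeper_seat","lever_pivot","lever_tip","bail_bar"):
    for x in r.pinpoint(q,n):
      o,d=ray(n,x["location"]);k=nb@(BX-o)/(nb@d)
      print(n,q,np.round(x["location"],1),round(x["confidence"],2),inbox(o+k*d).round(1) if n!="wrist" else inbox(onz(n,x["location"],{"lid_top":91,"keeper_seat":111,"lever_pivot":70,"lever_tip":87,"bail_bar":114}[q])).round(1))
E
```

```text
time_s: 11.72
tcp_pos: [590.1, 159.6, 109.1]
orientation: [3.141, -0.032, 0.002]
wrist_force: [-10.2, -2.6, 30.2]
gripper_width: 0.356
gripper_force: 104.3
time_s: 12.05
tcp_pos: [589.9, 159.6, 108.1]
orientation: [3.14, -0.032, -0.001]
wrist_force: [0.1, 0.8, 0.7]
gripper_width: 0.684
gripper_force: 0.0
time_s: 12.47
tcp_pos: [592.1, 160.1, 254.3]
orientation: [-3.141, 0.032, -0.012]
wrist_force: [1.1, 0.3, 1.4]
gripper_width: 0.678
gripper_force: 0.0
time_s: 12.8
tcp_pos: [558.6, 99.2, 258.5]
orientation: [3.14, -0.035, 0.0]
wrist_force: [-0.2, 0.1, -0.8]
gripper_width: 0.68
gripper_force: 0.0
[558.63395893  99.24195862 258.49256312]
wrist lid_top [134.3 159.7] 0.79 [ 2.9  2.8 91. ]
wrist keeper_seat [212.9 159.8] 0.89 [-66.7  -0.4 111. ]
wrist lever_pivot [414.  322.9] 0.75 [-256.8  175.4   70. ]
wrist lever_pivot [231.3 153.3] 0.72 [-75.6   0.7  70. ]
wrist lever_tip [295.4 155. ] 0.86 [-132.2   -0.4   87. ]
wrist lever_tip [410.2  27. ] 0.69 [-219.2  -98.4   87. ]
wrist lever_tip [  7.  277.5] 0.19 [137.  114.4  87. ]
wrist bail_bar [298.5 162.8] 0.67 [-133.9    1.6  114. ]
side lid_top [205.7 243. ] 0.81 [ 0.8  0.  93.2]
side keeper_seat [127.3 322. ] 0.71 [254.3   0.   78.1]
side keeper_seat [222.3 223.7] 0.64 [-64.9   0.  104.2]
side lever_pivot [224.  232.2] 0.9 [-68.7   0.   75.9]
side lever_pivot [329.  216.5] 0.86 [-679.4    0.  -280.3]
side lever_pivot [207.6 272.7] 0.23 [5.4 0.  5. ]
side bail_bar [325.8 204.4] 0.6 [-644.8    0.  -204.8]
side bail_bar [238.1 204.5] 0.5 [-131.8    0.   117.7]
scene lid_top [348.8 239.9] 0.6 [ -7.4   0.  101.2]
scene keeper_seat [330.8 234.6] 0.91 [-60.8  -0.  104.9]
scene lever_pivot [290.6 206. ] 0.97 [-185.5    0.   171.2]
scene lever_tip [307. 234.] 0.68 [-132.8   -0.    87.6]
scene lever_tip [330.4 227.1] 0.19 [-63.4   0.  130.1]
scene bail_bar [305.3 226.1] 0.48 [-138.8    0.   113.9]
scene bail_bar [290.  192.9] 0.42 [-187.8   -0.   213.9]
```

View pics/i.png

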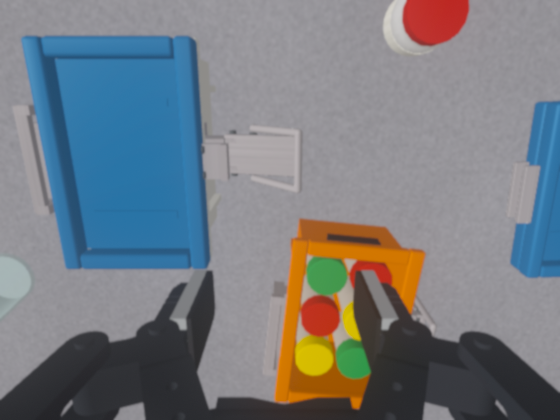

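The wrist picture shows the lid seated and the keeper at (215,160). The lever runs out to (295,155) and the bail's cross bar is at (298,160), standing above it.

```bash
python3 - <<'E'
from h import *
print("lip",inbox(onz("wrist",(228,160),114)).round(1),"rimfront",inbox(onz("wrist",(195,120),118)).round(1))
for z in (110,114,118): print(z,inbox(onz("wrist",(298,160),z)).round(1),onz("wrist",(298,160),z).round(1))
print(onz("wrist",(300,130),114).round(1),onz("wrist",(297,189),114).round(1))
# best (lever,bail sum) from bar obs
pts=[tri([("wrist",(298,160)),("side",(238.1,204.5)),("scene",(305.3,226.1))]),tri([("side",(239.8,205)),("scene",(306.5,225.3))])]
print([inbox(p).round(1) for p in pts])
def P(x,z,y=0): return BX+boxR()@np.array([x,y,z])
print(rel(P(-134,150),boxR()@M),rel(P(-134,106),boxR()@M))
E
```

```text
lip [-79.6  -0.6 114. ] rimfront [-57.1 -31.1 118. ]
110 [-1.342e+02  1.000e-01  1.100e+02] [587.2  86.9 110. ]
114 [-134.    -0.6  114. ] [587.9  87.  114. ]
118 [-133.8   -1.3  118. ] [588.6  87.2 118. ]
[610.7  85.3 114. ] [564.8  88.  114. ]
[array([-135.6,   -1.9,  115.3]), array([-135.7,    2.6,  115.3])]
(array([0.0289, 0.0126, 0.1084]), array([ 0.001 ,  0.0001, -0.0003])) (array([0.0289, 0.0125, 0.1524]), array([ 0.001 ,  0.0001, -0.0003]))
```

```bash

python3 -m pendant '[[[0.05,0.029,0.013,0.03,0,0,0],[0.05,0.029,0.013,0.07,0,0,0],[0.05,0.029,0.013,0.11,0,0,0],[0.05,0.029,0.013,0.14,0,0,0],[0.05,0.029,0.013,0.151,0,0,0]]]' 20
python3 -m pendant '[[[0.05,0,0,0,0,0,0],[0,0,0,0,0,0,0],[0,0,0,0,0,0,0],[0,0,0,0,0,0,0],[0,0,0,0,0,0,0]]]' 20
python3 -m pendant '[[[0,0,0,0,0,0,0],[0,0,0,0,0,0,0],[0,0,0,0,0,0,0]]]' 20
python3 - <<'E'
from h import *
s=r.state();t=inbox(s["tcp_pos"]);print(t.round(1))
E
```

```text
time_s: 14.12
tcp_pos: [585.1, 86.3, 103.2]
orientation: [3.14, -0.032, -0.009]
wrist_force: [-1.3, -0.6, -0.5]
gripper_width: 0.583
gripper_force: 0.0
time_s: 14.53
tcp_pos: [588.3, 86.7, 109.0]
orientation: [3.141, -0.032, 0.004]
wrist_force: [1.3, 0.7, 0.1]
gripper_width: 0.053
gripper_force: 21.4
time_s: 14.78
tcp_pos: [588.0, 86.5, 107.9]
orientation: [3.14, -0.032, 0.002]
wrist_force: [2.9, -2.2, 1.5]
gripper_width: 0.06
gripper_force: 21.5
[-134.6   -0.7  107.9]
```

```bash

python3 -m pendant '[[[0,0,-0.0055,-0.003,0,0,0],[0,0,-0.011,-0.0057,0,0,0],[0,0,-0.0175,-0.0072,0,0,0],[0,0,-0.024,-0.0084,0,0,0],[0,0,-0.031,-0.0084,0,0,0]]]'
python3 -m pendant '[[[0,0,-0.006,0.0003,0,0,0],[0,0,-0.012,0.0007,0,0,0],[0,0,-0.012,0.0007,0,0,0]]]'
python3 - <<'E'
from h import *
s=r.state();print(inbox(s["tcp_pos"]).round(1))
a=r.grab_frame("side");b=r.grab_frame("scene");cv2.imwrite('pics/_a.png',a);
nb=boxR()[:,1]
for n in ("side","scene"):
  for q in ("lever_tip","bail_bar"):
    for x in r.pinpoint(q,n):
      o,d=ray(n,x["location"]);k=nb@(BX-o)/(nb@d);print(n,q,np.round(x["location"],1),round(x["confidence"],2),inbox(o+k*d).round(1))
E
```

```text
time_s: 15.2
tcp_pos: [588.5, 117.8, 116.2]
orientation: [3.14, -0.032, 0.001]
wrist_force: [3.3, -2.3, 2.2]
gripper_width: 0.055
gripper_force: 21.0
time_s: 15.45
tcp_pos: [588.4, 130.8, 114.9]
orientation: [3.141, -0.031, 0.0]
wrist_force: [4.8, -1.3, 1.5]
gripper_width: 0.053
gripper_force: 20.7
[-90.2  -0.2 114.9]
side lever_tip [227.3 230.7] 0.7 [-81.8   0.   71.3]
side lever_tip [237.8 223.2] 0.45 [-126.     0.    64.2]
side bail_bar [227.7 212.7] 0.59 [-88.5   0.  121. ]
side bail_bar [324.3 202.6] 0.52 [-631.4    0.  -188.7]
side bail_bar [126.7 323.7] 0.26 [256.6   0.   75.4]
scene lever_tip [306.5 244.7] 0.57 [-133.2    0.    48.7]
scene lever_tip [256.8 270. ] 0.5 [-302.4   -0.  -101.7]
scene bail_bar [290.  192.7] 0.46 [-187.8   -0.   214.6]
scene bail_bar [319.3 227. ] 0.42 [-96.2  -0.  121.8]
scene bail_bar [303.  244.6] 0.37 [-144.2   -0.    46. ]
```

```bash

python3 -m pendant '[[[0,0,0,-0.001,0,0,0],[0,0,0,-0.001,0,0,0],[0.025,0,0,-0.001,0,0,0],[0.025,0,0,-0.001,0,0,0],[0.025,0,0,-0.001,0,0,0]]]'
python3 -m pendant '[[[0.025,0,0,-0.015,0,0,0],[0.025,0,0,-0.03,0,0,0],[0,0,0.012,-0.03,0,0,0],[0,0,0.024,-0.03,0,0,0],[0,0,0.024,-0.03,0,0,0]]]'
python3 -m pendant '[[[0,0,0,0,0,0,0],[0,0,0,0.015,0,0,0],[0,0,0,0.028,0,0,0],[0,0,0,0.028,0,0,0]]]'
python3 - <<'E'
from h import *
s=r.state();print(inbox(s["tcp_pos"]).round(1))
a=r.grab_frame("side");b=r.grab_frame("scene")
nb=boxR()[:,1]
for n in ("side","scene"):
  for q in ("lever_tip","bail_bar"):
    for x in r.pinpoint(q,n):
      o,d=ray(n,x["location"]);k=nb@(BX-o)/(nb@d);print(n,q,np.round(x["location"],1),round(x["confidence"],2),inbox(o+k*d).round(1))
E
```

```text
time_s: 16.17
tcp_pos: [587.6, 129.5, 115.8]
orientation: [3.14, -0.032, -0.003]
wrist_force: [0.4, 0.3, -0.0]
gripper_width: 0.293
gripper_force: 0.0
time_s: 16.58
tcp_pos: [587.2, 103.3, 145.5]
orientation: [3.14, -0.034, -0.002]
wrist_force: [0.1, -0.9, -0.7]
gripper_width: -0.004
gripper_force: 0.0
time_s: 16.92
tcp_pos: [586.1, 105.4, 115.4]
orientation: [3.14, -0.032, -0.007]
wrist_force: [-0.9, 0.3, -1.2]
gripper_width: 0.001
gripper_force: 0.0
[-115.6    1.6  115.4]
side lever_tip [312.8 179.8] 0.67 [-534.3    0.   -40. ]
side lever_tip [241.  225.4] 0.51 [-138.9    0.    48.5]
side bail_bar [230.6 211.2] 0.58 [-100.2    0.   117.9]
side bail_bar [326.5 205.4] 0.5 [-651.2    0.  -213.1]
side bail_bar [227.  205.2] 0.22 [-88.    0.  143.2]
scene lever_tip [304.8 244.5] 0.52 [-138.6   -0.    47.9]
scene bail_bar [226.  228.3] 0.51 [-407.1    0.    35.7]
scene bail_bar [320.9 228.6] 0.5 [-91.2  -0.  117.6]
scene bail_bar [289.7 192.2] 0.38 [-188.7    0.   216. ]
```

```bash

python3 -m pendant '[[[0,0,-0.007,-0.001,0,0,0],[0,0,-0.014,-0.001,0,0,0],[0,0,-0.02,-0.001,0,0,0],[0,0,-0.025,-0.001,0,0,0],[0,0,-0.025,-0.001,0,0,0]]]'
cat > look.py <<'E'
from h import *
s=r.state();print(s["time_s"],inbox(s["tcp_pos"]).round(1),s["wrist_force"].round(1))
nb=boxR()[:,1]
for n in ("side","scene"):
  r.grab_frame(n)
  for q in ("lever_tip","bail_bar"):
    for x in r.pinpoint(q,n):
      o,d=ray(n,x["location"]);k=nb@(BX-o)/(nb@d);p=inbox(o+k*d)
      if -160<p[0]<0: print(n,q,np.round(x["location"],1),round(x["confidence"],2),p.round(1))
E
python3 look.py
```

```text
time_s: 17.63
tcp_pos: [588.3, 131.9, 119.1]
orientation: [3.141, -0.03, 0.0]
wrist_force: [-0.4, -0.3, -0.8]
gripper_width: -0.003
gripper_force: 0.0
17.6333 [-8.910e+01 -1.000e-01  1.191e+02] [-0.4 -0.3 -0.8]
side lever_tip [238.7 223.3] 0.43 [-129.7    0.    61.4]
side bail_bar [224.9 214.9] 0.45 [-77.3   0.  121.9]
scene lever_tip [304.3 245.1] 0.73 [-140.1    0.    45.3]
scene bail_bar [320.5 230.5] 0.48 [-92.1  -0.  110.8]
```

```bash

python3 -m pendant '[[[0,0,-0.002,0.001,0,0,0],[0,0,-0.004,0.002,0,0,0],[0,0,-0.006,0.002,0,0,0],[0,0,-0.006,0.002,0,0,0]]]'
python3 look.py
```

```text
time_s: 18.27
tcp_pos: [588.7, 135.9, 117.4]
orientation: [3.139, -0.032, 0.001]
wrist_force: [0.1, -9.5, 9.4]
gripper_width: -0.001
gripper_force: 5.9
18.2667 [-85.1  -0.5 117.4] [ 0.1 -9.5  9.4]
side lever_tip [238.6 225.5] 0.63 [-128.8    0.    55.1]
side bail_bar [226.5 218.5] 0.45 [-82.3  -0.  107.9]
scene lever_tip [303.7 245.7] 0.53 [-141.9    0.    42.6]
scene bail_bar [324.4 230.7] 0.5 [-80.4  -0.  113.2]
```

```bash

python3 -m pendant '[[[0,0,0.004,-0.01,0,0,0],[0,0,0.01,-0.04,0,0,0],[0,-0.03,0.03,-0.08,0,0,0],[0,-0.06,0.03,-0.1,0,0,0],[0,-0.06,0.03,-0.1,0,0,0]]]'
python3 -m pendant '[[[0,0,0,0,0,0,0]]]'
python3 look.py
python3 - <<'E'
from h import *
a=r.grab_frame("wrist");np.save('w.npy',a)
for q,z in (("keeper_seat",111),("lever_tip",50),("bail_bar",113),("lever_pivot",70)):
  for x in r.pinpoint(q,"wrist"): print(q,np.round(x["location"],1),round(x["confidence"],2),inbox(onz("wrist",x["location"],z)).round(1))
def px(x,y,z): return proj("wrist",BX+boxR()@np.array([x,y,z])).round().astype(int)
for n,p in (("lip",(-80,0,114)),("rimf",(-60,0,118)),("leg+",(-90,23,100)),("bar-84",(-84,20,115)),("bar-70",(-70,20,114)),("tip",(-135,0,50))): print(n,px(*p))
E
```

```text
time_s: 18.98
tcp_pos: [525.3, 107.4, 221.2]
orientation: [3.141, -0.033, 0.004]
wrist_force: [2.3, 0.9, 1.2]
gripper_width: -0.002
gripper_force: 0.0
time_s: 19.07
tcp_pos: [527.2, 107.8, 219.3]
orientation: [3.141, -0.032, 0.004]
wrist_force: [0.7, 0.6, 0.6]
gripper_width: 0.001
gripper_force: 0.0
19.0667 [-114.5   60.5  219.3] [0.7 0.6 0.6]
side lever_tip [237.3 224.1] 0.7 [-123.7    0.    62.9]
side bail_bar [226.3 219. ] 0.49 [-81.4   0.  107. ]
scene lever_tip [303.  243.3] 0.64 [-144.4    0.    50.7]
scene bail_bar [324.5 229.3] 0.54 [-80.4   0.  118.1]
keeper_seat [224.5 125.1] 0.52 [-77.2   0.9 111. ]
lever_tip [311.5 119.7] 0.95 [-138.4    1.4   50. ]
bail_bar [225.9 125.1] 0.79 [-78.3   0.8 113. ]
bail_bar [462.1 347.1] 0.71 [-256.2  171.6  113. ]
lever_pivot [442.2 321.1] 0.89 [-258.8  176.8   70. ]
lever_pivot [237.8 120.6] 0.67 [-81.1   0.8  70. ]
lip [228 124]
rimf [196 124]
leg+ [247 156]
bar-84 [235 155]
bar-70 [214 155]
tip [307 118]
```

```bash
python3 -c "
import numpy as np,cv2
a=np.load('w.npy')[70:190,170:330,::-1];cv2.imwrite('pics/j.png',cv2.resize(a,None,fx=5,fy=5,interpolation=cv2.INTER_CUBIC))"
```

```text
(no output)
```

View pics/j.png

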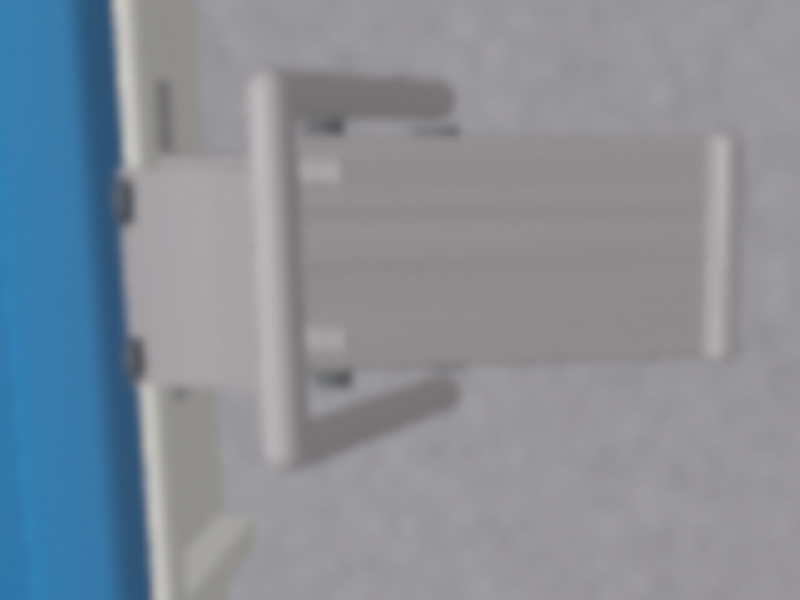

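The close crop shows the bail bar resting on top of the keeper's lip, at (275,270) in the crop (x about −78). It needs about 8 mm more push towards the lid, with the tip below the bar's middle.

```bash

python3 -m pendant '[[[0,0.03,-0.01,0.02,0,0,0],[0,0.06,-0.0185,0.05,0,0,0],[0,0.06,-0.0185,0.08,0,0,0],[0,0.06,-0.0185,0.1,0,0,0],[0,0.06,-0.0185,0.104,0,0,0]]]'
python3 -m pendant '[[[0,0,0,0,0,0,0]]]'
python3 - <<'E'
from h import *
s=r.state();print(inbox(s["tcp_pos"]),s["wrist_force"]);print(rel(BX+boxR()@[-75,0,115.5],boxR()@M))
E
```

```text
time_s: 20.03
tcp_pos: [586.4, 124.9, 109.2]
orientation: [3.14, -0.032, -0.009]
wrist_force: [-1.1, -0.9, -1.6]
gripper_width: -0.0
gripper_force: 0.0
time_s: 20.12
tcp_pos: [587.3, 125.0, 111.9]
orientation: [3.14, -0.032, -0.005]
wrist_force: [-0.1, 0.2, -0.7]
gripper_width: 0.002
gripper_force: 0.0
[-96.04691103   0.72461148 111.86020093] [-0.06816899  0.21690657 -0.743255  ]
(array([ 0.0007, -0.021 , -0.0037]), array([ 0.0014,  0.003 , -0.0002]))
```

```bash

python3 -m pendant '[[[0,0,0,-0.003,0,0,0],[0,0,0,-0.003,0,0,0],[0,0,0,-0.003,0,0,0]]]'
python3 - <<'E'
from h import *
s=r.state();print(inbox(s["tcp_pos"]),s["wrist_force"])
E
```

```text
time_s: 20.37
tcp_pos: [589.1, 125.2, 117.9]
orientation: [3.141, -0.032, 0.004]
wrist_force: [-0.3, -0.1, 0.5]
gripper_width: 0.003
gripper_force: 0.0
[-95.8252481   -0.98248353 117.89487538] [-0.34244602 -0.05529324  0.49019635]
```

```bash

python3 -m pendant '[[[0,0,0,0,0,0,0],[0,0,0,0,0,0,0],[0,0,0,0,0,0,0],[0,0,0,0,0,0,0]]]'
python3 -m pendant '[[[0,0,-0.004,0.0008,0,0,0],[0,0,-0.008,0.0008,0,0,0],[0,0,-0.011,0.0008,0,0,0],[0,0,-0.013,0.0008,0,0,0],[0,0,-0.013,0.0008,0,0,0]]]'
python3 -m pendant '[[[0,0,-0.002,0,0,0,0],[0,0,-0.004,0,0,0,0],[0,0,-0.006,0,0,0,0],[0,0,-0.008,0,0,0,0],[0,0,-0.008,0,0,0,0]]]'
python3 look.py
```

```text
time_s: 20.7
tcp_pos: [588.2, 125.1, 116.2]
orientation: [3.14, -0.032, 0.0]
wrist_force: [-0.3, -0.9, -0.2]
gripper_width: 0.003
gripper_force: 0.0
time_s: 21.12
tcp_pos: [588.5, 137.8, 115.4]
orientation: [3.139, -0.031, -0.0]
wrist_force: [-0.3, -6.2, 6.2]
gripper_width: 0.001
gripper_force: 3.5
time_s: 21.53
tcp_pos: [588.6, 146.7, 115.1]
orientation: [3.141, -0.031, -0.0]
wrist_force: [0.1, -0.3, -0.5]
gripper_width: 0.005
gripper_force: 0.1
21.5333 [-74.3  -0.  115.1] [ 0.1 -0.3 -0.5]
side lever_tip [237.8 220.9] 0.5 [-126.6    0.    71. ]
side bail_bar [222.1 222.3] 0.39 [-64.6   0.  108.5]
scene lever_tip [305.9 242.7] 0.6 [-135.3    0.    55.5]
scene bail_bar [328.2 232. ] 0.51 [-68.9   0.  111.8]
```

The resistance rose and then dropped to zero, and the bar now reads x about −67, z about 110, so it has fallen into the groove behind the lip. Next I rise and swing the lever down.

```bash

python3 -m pendant '[[[0,0,0,-0.01,0,0,0],[0,0,0,-0.025,0,0,0],[0,0,0.025,-0.025,0,0,0],[0,0,0.054,-0.025,0,0,0],[0,0,0.054,-0.025,0,0,0]]]'
python3 -m pendant '[[[0,0,0,0,0,0,0],[0,0,0,0,0,0,0],[0,0,0,0,0,0,0]]]'
cat >> h.py <<'E'
def levpose(phi,tau,rad=46,off=3):
    c=np.array([-80,0,70])+rad*np.array([-np.sin(phi),0,-np.cos(phi)])+off*np.array([-np.cos(phi),0,np.sin(phi)])
    return BX+boxR()@c, boxR()@R.from_euler('y',-tau,degrees=True).as_matrix()@M
E
python3 look.py; python3 - <<'E'
from h import *
for a in ((1.5,0,46,15),(1.4,0),(1.2,6),(1.0,12)): print(a,*rel(*levpose(*a)))
E
```

```text
time_s: 22.25
tcp_pos: [587.7, 88.5, 141.2]
orientation: [3.139, -0.034, 0.001]
wrist_force: [0.8, -0.3, -0.8]
gripper_width: 0.002
gripper_force: 0.0
time_s: 22.5
tcp_pos: [587.6, 92.7, 140.5]
orientation: [3.141, -0.031, 0.0]
wrist_force: [-0.0, 0.2, -1.1]
gripper_width: -0.002
gripper_force: 0.0
22.5 [-128.3   -0.2  140.5] [-0.   0.2 -1.1]
side lever_tip [239.6 220.8] 0.6 [-134.1    0.    66.3]
side bail_bar [222.3 219.4] 0.45 [-66.2   0.  116. ]
scene bail_bar [327.6 229.5] 0.37 [-71.2   0.  119.8]
(1.5, 0, 46, 15) [-0.     -0.0017  0.0585] [0.001  0.0003 0.0003]
(1.4, 0) [-0.     -0.0028  0.0751] [0.001  0.0003 0.0003]
(1.2, 6) [-0.     -0.0047  0.0841] [0.1057 0.0003 0.0003]
(1.0, 12) [-0.     -0.0083  0.0925] [2.105e-01 3.000e-04 2.000e-04]
```

```bash

python3 -m pendant '[[[0,0,-0.002,0.035,0,0,0],[0,0,-0.002,0.055,0,0,0],[0,0,-0.003,0.065,0,0,0],[0,0,-0.003,0.075,0,0,0],[0,0,-0.004,0.08,0.05,0,0]]]'
python3 -m pendant '[[[0,0,-0.0007,0.004,0.05,0,0],[0,0,-0.0007,0.004,0.05,0,0],[0,0,-0.0007,0.004,0.05,0,0]]]'
python3 look.py; python3 - <<'E'
from h import *
s=r.state();print(inbox(s["tcp_pos"]).round(1))
for a in ((1.2,6),(1.0,12),(.8,20),(.6,28)): print(a,*rel(*levpose(*a)))
E
```

```text
time_s: 23.22
tcp_pos: [587.5, 97.1, 59.5]
orientation: [-3.093, 0.029, 0.0]
wrist_force: [-0.8, -0.4, 1.0]
gripper_width: 0.004
gripper_force: 0.8
time_s: 23.47
tcp_pos: [588.0, 96.3, 56.6]
orientation: [-3.044, 0.033, -0.002]
wrist_force: [-0.3, -0.8, 0.8]
gripper_width: -0.002
gripper_force: 0.0
23.4667 [-124.8   -0.5   56.6] [-0.3 -0.8  0.8]
side lever_tip [239.  226.6] 0.4 [-130.2    0.    50.6]
side bail_bar [223.5 221.7] 0.62 [-70.    0.  106.7]
scene lever_tip [307.3 248.8] 0.43 [-130.2    0.    34.4]
scene bail_bar [327.8 232.7] 0.47 [-70.   -0.  109.1]
[-123.8   -0.3   56.6]
(1.2, 6) [-0.0003  0.0003  0.0005] [ 0.0063 -0.0004  0.0004]
(1.0, 12) [-0.0003 -0.0025  0.0092] [ 0.111  -0.0003  0.0004]
(0.8, 20) [-0.0003 -0.007   0.0173] [ 0.2506 -0.0003  0.0004]
(0.6, 28) [-0.0003 -0.013   0.0243] [ 3.903e-01 -3.000e-04  4.000e-04]
```

```bash

python3 -m pendant '[[[0,0,-0.001,0.005,0.05,0,0],[0,0,-0.0025,0.0092,0.11,0,0],[0,0,-0.0045,0.0133,0.18,0,0],[0,0,-0.007,0.0173,0.25,0,0],[0,0,-0.007,0.0173,0.25,0,0]]]'
python3 -m pendant '[[[0,0,0,0,0,0,0],[0,0,0,0,0,0,0]]]'
python3 look.py; python3 - <<'E'
from h import *
s=r.state();print(inbox(s["tcp_pos"]).round(1))
for a in ((.8,20),(.6,28),(.4,36),(.2,42),(0,45),(0,45,46,0)): print(a,*rel(*levpose(*a)))
E
```

```text
time_s: 24.18
tcp_pos: [587.8, 104.7, 39.1]
orientation: [-2.789, 0.031, -0.004]
wrist_force: [-0.6, -0.9, 0.8]
gripper_width: 0.001
gripper_force: 0.4
time_s: 24.35
tcp_pos: [587.8, 105.4, 39.8]
orientation: [-2.795, 0.028, -0.005]
wrist_force: [0.2, -5.3, -0.1]
gripper_width: -0.002
gripper_force: 2.0
24.35 [-115.6   -0.2   39.8] [ 0.2 -5.3 -0.1]
side bail_bar [223.3 222.2] 0.41 [-69.1   0.  105.8]
scene lever_tip [309.2 250.6] 0.58 [-124.    -0.    29.5]
scene bail_bar [326.6 230.7] 0.48 [-73.9   0.  114.9]
[-115.2   -0.2   40.1]
(0.8, 20) [-0.0002 -0.0001  0.    ] [ 0.0023 -0.0001  0.0012]
(0.6, 28) [-0.0002 -0.0042  0.0083] [ 0.1419 -0.      0.0012]
(0.4, 36) [-0.0002 -0.0098  0.0155] [0.2816 0.     0.0012]
(0.2, 42) [-0.0002 -0.0168  0.0216] [3.863e-01 1.000e-04 1.200e-03]
(0, 45) [-0.0002 -0.0248  0.0261] [4.386e-01 1.000e-04 1.200e-03]
(0, 45, 46, 0) [-0.0002 -0.0277  0.0271] [4.386e-01 1.000e-04 1.200e-03]
```

```bash

python3 -m pendant '[[[0,0,-0.002,0.0042,0.07,0,0],[0,0,-0.0042,0.0083,0.14,0,0],[0,0,-0.007,0.012,0.21,0,0],[0,0,-0.0098,0.0155,0.28,0,0],[0,0,-0.0098,0.0155,0.28,0,0]]]'
python3 -m pendant '[[[0,0,0,0,0,0,0],[0,0,0,0,0,0,0]]]'
python3 look.py; python3 - <<'E'
from h import *
s=r.state();print(inbox(s["tcp_pos"]).round(1))
for a in ((.4,36),(.2,42),(0,45),(0,45,46,0)): print(a,*rel(*levpose(*a)))
E
```

```text
time_s: 25.07
tcp_pos: [587.6, 120.0, 27.5]
orientation: [-2.51, 0.027, -0.006]
wrist_force: [-0.6, -1.0, -1.0]
gripper_width: 0.002
gripper_force: 0.0
time_s: 25.23
tcp_pos: [588.0, 120.5, 28.8]
orientation: [-2.515, 0.024, -0.007]
wrist_force: [-0.3, 0.1, -1.1]
gripper_width: -0.002
gripper_force: 0.0
25.2333 [-100.5    0.    28.8] [-0.3  0.1 -1.1]
side bail_bar [224.5 222. ] 0.44 [-73.7   0.  103.3]
scene lever_tip [320.2 242.1] 0.46 [-91.1   0.   70. ]
scene lever_tip [319.2 259.6] 0.44 [-91.3  -0.    5.5]
scene bail_bar [328.6 233.3] 0.63 [-67.5   0.  107.6]
[-1.006e+02 -1.000e-01  2.890e+01]
(0.4, 36) [-0.0001  0.0001  0.    ] [ 0.0001 -0.      0.0006]
(0.2, 42) [-0.0001 -0.0049  0.0077] [ 0.1048 -0.      0.0006]
(0, 45) [-0.0001 -0.0114  0.0143] [0.1572 0.     0.0006]
(0, 45, 46, 0) [-0.0001 -0.0138  0.0161] [0.1572 0.     0.0006]
```

```bash

python3 -m pendant '[[[0,0,-0.0025,0.004,0.05,0,0],[0,0,-0.0049,0.0077,0.105,0,0],[0,0,-0.0085,0.011,0.13,0,0],[0,0,-0.0114,0.0143,0.157,0,0],[0,0,-0.0138,0.016,0.157,0,0]]]'
python3 -m pendant '[[[0,0,0,0,0,0,0],[0,0,0,0,0,0,0]]]'
python3 look.py; python3 - <<'E'
from h import *
for n in ("scene","side"): print(n,[proj(n,BX+boxR()@np.array(p)).round().tolist() for p in ((-80,0,10),(-72,0,111),(-80,0,70))])
s=r.state();print(inbox(s["tcp_pos"]).round(1))
for a in ((0,45,46,-3),(0,45,46,-5)): print(a,*rel(*levpose(*a)))
E
```

```text
time_s: 25.95
tcp_pos: [590.4, 136.0, 22.2]
orientation: [-2.362, 0.026, -0.015]
wrist_force: [-10.8, -68.6, 11.7]
gripper_width: -0.002
gripper_force: 34.0
time_s: 26.12
tcp_pos: [590.4, 135.6, 22.3]
orientation: [-2.364, 0.026, -0.016]
wrist_force: [-7.2, -58.2, 2.2]
gripper_width: 0.004
gripper_force: 28.6
26.1167 [-85.4  -2.1  22.3] [ -7.2 -58.2   2.2]
side bail_bar [222.1 223.4] 0.57 [-64.2   0.  105.5]
scene lever_tip [321.7 261.3] 0.5 [-83.2   0.    1.5]
scene bail_bar [328.7 233.6] 0.57 [-67.2   0.  106.7]
scene [[323.0, 259.0], [327.0, 232.0], [324.0, 243.0]]
side [[228.0, 250.0], [224.0, 220.0], [227.0, 232.0]]
[-85.4  -2.1  22.4]
(0, 45, 46, -3) [-0.0021 -0.0071  0.0047] [ 0.0084 -0.005   0.0003]
(0, 45, 46, -5) [-0.0021 -0.0086  0.0061] [ 0.0084 -0.005   0.0003]
```

The lever is against its hard stop, with 58 N of reaction. I back away from the box and check.

```bash

python3 -m pendant '[[[0,0,0.01,-0.01,0,0,0],[0,0,0.03,-0.03,0,0,0],[0,0,0.04,-0.06,0,0,0],[0,0,0.04,-0.1,-0.1,0,0],[0,0,0.04,-0.14,-0.2,0,0]]]'
python3 -m pendant '[[[0,0,0,-0.04,-0.12,0,0],[0,0,-0.02,-0.08,-0.24,0,0],[0,-0.03,-0.04,-0.1,-0.36,0,0],[0,-0.06,-0.04,-0.1,-0.48,0,0],[0,-0.06,-0.04,-0.1,-0.58,0,0]]]'
python3 -m pendant '[[[0,0,0,0,0,0,0],[0,0,0,0,0,0,0],[0,0,0,0,0,0,0]]]'
python3 look.py; python3 - <<'E'
from h import *
s=r.state();print(s["tcp_pos"],R.from_rotvec(s["orientation"]).as_matrix()[:,2].round(2))
r.grab_frame("wrist")
nb=boxR()[:,1]
for q,z in (("keeper_seat",111),("lever_tip",10),("bail_bar",111),("lever_pivot",70),("lid_top",91)):
  for n in ("wrist","scene","side"):
    for x in r.pinpoint(q,n)[:3]: 
      p=inbox(onz(n,x["location"],z)); 
      if abs(p[0])<170 and abs(p[1])<60: print(q,n,np.round(x["location"],1),round(x["confidence"],2),p.round(1))
E
```

```text
time_s: 26.83
tcp_pos: [585.3, 10.9, 93.7]
orientation: [-2.56, 0.032, -0.004]
wrist_force: [0.7, 1.1, -0.4]
gripper_width: -0.001
gripper_force: 0.0
time_s: 27.25
tcp_pos: [521.9, -7.2, 202.7]
orientation: [3.141, -0.032, 0.006]
wrist_force: [1.0, 0.1, -1.0]
gripper_width: -0.0
gripper_force: 0.0
time_s: 27.5
tcp_pos: [526.0, -7.2, 199.5]
orientation: [-3.133, 0.031, 0.0]
wrist_force: [0.8, -0.0, -0.4]
gripper_width: -0.001
gripper_force: 0.0
27.5 [-229.4   59.4  199.5] [ 0.8 -0.  -0.4]
side bail_bar [226.6 220.9] 0.61 [-82.   0. 101.]
scene bail_bar [330.4 231.5] 0.45 [-62.6   0.  115.2]
[525.60571532  -8.08636751 199.30915902] [-0.    0.01 -1.  ]
keeper_seat wrist [ 14.2 127. ] 0.83 [-65.9   0.7 111. ]
keeper_seat scene [331.5 234.5] 0.82 [-56.7  -7.2 111. ]
keeper_seat scene [378.3 245.7] 0.19 [ 77.6  -8.7 111. ]
keeper_seat side [222.  222.3] 0.63 [-62.    1.8 111. ]
lever_tip wrist [110.6 116.4] 0.87 [-79.4  -0.1  10. ]
bail_bar wrist [ 16.1 125.7] 0.62 [-66.6   0.2 111. ]
bail_bar scene [330.4 231.5] 0.45 [-64.2   6.  111. ]
bail_bar side [226.6 220.9] 0.61 [-71.7   8.  111. ]
lever_pivot wrist [ 71.9 125.3] 0.55 [-77.8   3.   70. ]
lever_pivot scene [321.7 243.8] 0.7 [-84.4  -6.3  70. ]
lever_pivot side [222.1 229.7] 0.75 [-79.9 -14.   70. ]
lid_top scene [354.7 240.4] 0.92 [ 5.6 18.4 91. ]
lid_top side [205.1 244.2] 0.89 [ 2.9 -0.3 91. ]
```

```bash
python3 -c "
from bench import r
print(r.sign_off())"
```

```text
the job is handed in; nothing more can be done
None
```

The job is handed in at about 28 s: the top lid is seated on the white box with its tongue under the catch, the bail is hooked over the keeper, and the lever is pressed fully against its stop. Final camera readings agreed, the pile and the other things were not touched on purpose, and the grader returned no verdict.

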